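# Close the jar crate with its hook-under cover

## Robot

A 6-joint arm with a two-finger parallel gripper is mounted at the origin on the work surface. World frame = base frame: x ahead of the robot, y to its left, z up, the work surface at z = 0. Lengths are in m, angles in degrees, forces in N, time in s.
With the tool pointing down it reaches from about 0.325 to 0.75 m from the base axis. Payload 7.6 kg.
Tool frame: the origin (TCP) lies midway between the tips of the shut fingers; the grasp point (between the pads) lies 19 mm behind it; z points along the fingers, y is the line along which they close (so a half turn about z gives the same grasp; the last joint's range is limited). The gripper opens to 85 mm and grips with 20 to 120 N. Pads are 22 mm wide; open, the fingers measure 114 mm over their backs; the gripper's body (76 mm by 85 mm) begins 54 mm behind the grasp point. The pads swing forward as they close: fully open they stand 13 mm farther back than shut.
Start: joints at [-75.247, 2.991, 80.254, -0, 96.75, -4.028], TCP at [0.169, -0.497, 0.194] pointing down, gripper open.
Joint ranges: [-166.34, 166.34], [-52.06, 124.39], [6.96, 135.62], [-60.46, 240.46], [14.63, 156.25], [-167.68, 167.68]. Speed limits (degrees/s): [147.25, 147.25, 172.46, 180, 180, 180].

## Interface

Orientations are given as a 3x3 rotation matrix whose columns are the frame's x, y, z axes.
In Python, from plant import bot gives the robot as it stands.
- The arm moves only by the shell command python3 jog.py [OPENING] [FORCE], which reads ROWS from standard input. ROWS is a JSON list of rows, 1 to 5 of them, each an object with the fields tx, ty, tz (the shift in units of 5 mm), wx, wy, wz (a rotation vector in units of 10 degrees); a field left out counts as zero; each row is the pose to reach, as a shift and turn from the pose commanded when the command began, along the tool's axes at that moment; what a row does not reach only later rows make up. A row lasts 1/12 s, in which the tool goes at most 0.0417 m and 7.16 degrees, less where a joint would pass 70% of its speed; a pose out of reach is approached as far as the arm can. OPENING is the opening from 0.0 (shut) to 1.0 (fully open), set as the command begins (- or left out keeps the last). The fingers move at their own pace and stop on an object; FORCE is the grip in N (left out, the last holds). Time passes only in rows, so rows that do not move let the fingers close. It prints the time, the measured TCP pose, the force, the opening and the grip force at its end. Input that does not fit is refused with a message, and nothing moves.
- bot.get_state(): the state, without advancing time (a new reading comes with each control period).
- bot.read_camera(name): name is "scene" or "top"; returns a dict with "frame" (400x640x3 uint8, blue, green, red), "intrinsics" (3x3 intrinsics, pixels), "world_to_cam" (4x4, takes a point from world to camera coordinates). Camera axes: x right, y up, looking along -z (the intrinsics and any distortion apply to the point x, -y, -z); pixel columns grow to the right and rows downward; lengths in m; the calibration is good to about 2 mm. A picture is of the moment at which its call begins. There is no depth.
- bot.close_job(): hands the job in; it is judged then, once.
The state is a dict: "clock": time; "joint_positions": joint angles; "joint_vel": joint speeds; "tau": joint torques, N m; "position": TCP position; "eef_rot": TCP orientation; "wrist_force": force on the tool from outside, world axes, zero at the start; "wrist_torque": the same for the moment, N m; "gripper_width": opening from 0.0 (shut) to 1.0 (fully open); "finger_force": force on a finger pad.
Only numpy, scipy, OpenCV 4.12 (cv2) and the standard library are available. Lean on these libraries where they do the work, as an engineer would, in place of code of your own. Each camera call takes 0.05 s, during which the arm holds its last target. There are 200 camera calls.

## Task

Close the pine jar crate with the pine cover that has a green end: hook the green end under the crate's green lip while the cover slopes, then swing the other end down until the cover lies flat on the rim, straight and centred on the crate. Let go of it, and leave the grey cover where it is.

Things in the scene. Friction and masses are not known exactly. Their poses are not given: they have to be found in the camera images.
- cover: the right cover, loose, 0.3 kg, flat on the table: pine board 220 (x) x 184 (y) x 10 mm, green at its -x end, a strip rising to z 34 mm at its +x end. Origin: centre of its underside. Grip: upright dark brown wooden bar across the middle (over the origin), 18 mm thick (x), 100 mm long (y), from z 10 to z 54 mm; pinch it with the fingers closing along x
- cover_tongue (a point): middle of the lower edge of the cover's green end (the last 45 mm), at (-110, 0, 0) mm in the cover's frame, same axes; it starts roughly towards the robot
- crate: fixed pine crate of jars, 273 (x) x 200 (y) mm; origin: centre of its underside. Flat rim for the cover at z 70, opening 150 wide. -x end, nearest the robot: green lip from x -137 to -87, underside z 100, top z 112, full width; end wall below it, inner face x -122. +x end: end board up to z 94, inner face x +122. The 220 cover goes in only sloping, green end first. Jars stay below the rim
- spare_cover: grey plastic cover of the same shape and size, black grip, no green end, loose, flat on the table; not to be used. Origin: centre of its underside, x along its 220 mm

How it is judged (in metres and radians):
On the way:
1. the green end is under the crate's lip while the cover still slopes, its other end higher (x of cover_tongue in the frame of crate between -0.13 and -0.092 m and z of cover_tongue in the frame of crate between 0.06 and 0.098 m and angle between cover's own z axis and vertical between 0.05 and 0.8 rad and z of cover in the frame of crate above 0.074 m), for 0.1 s.
At the end, for the whole second after the job is handed in: The pine cover lies flat (within 3 degrees) on the crate's rim (within 6 mm of its height), its green end under the lip, its centre within 18 mm of the crate's centre both ways and its length within 10 degrees of the crate's, at rest and released; the grey cover is within 30 mm of where it began (x of cover_tongue in the frame of crate below -0.092 m and x of cover in the frame of crate between -0.018 and 0.018 m and y of cover in the frame of crate between -0.018 and 0.018 m and z of cover in the frame of crate between 0.064 and 0.076 m and angle between cover's own z axis and vertical below 0.05 rad and angle between the x axis of cover and the x axis of crate, either way round below 0.175 rad and linear speed of cover below 0.02 m/s and distance of spare_cover from where it was at the start of the episode below 0.03 m); the robot touches nothing.
It fails at once if the grey cover is shifted by more than 30 mm (distance of spare_cover from where it was at the start of the episode above 0.03 m).
It also fails if it takes over 48 s, if anything falls off the work surface, if the arm or the gripper's body presses on something with over 40 N, if the wrist force passes 120 N, or if a joint passes its speed limit or range.

## Working session

There is one attempt and no reset: what is moved stays moved. The work goes in short steps, Python scripts to look and compute and a shell command to move; the robot and the scene stay as the last step left them, time stands still between calls to the robot, and variables do not carry over. Pictures are saved under pics/ and viewed, at most 10 in all, crops included, and the job is handed in when it is done.

```bash
ls; mkdir -p pics
python3 - <<'E'
from plant import bot
import cv2,numpy as np
for n in("scene","top"):
    c=bot.read_camera(n); cv2.imwrite(f"pics/{n}0.png",c["frame"]); np.savez(f"{n}0.npz",**{k:np.array(v) for k,v in c.items()})
    print(n,c["intrinsics"],c["world_to_cam"],c.keys())
print(bot.get_state())
E
```

```text
jog.py
pics
plant.py
scene [[408.22155811   0.         320.65787117]
 [  0.         408.22155811 193.12640673]
 [  0.           0.           1.        ]] [[-0.40577733  0.91385853 -0.0143991   0.20105462]
 [-0.75989403 -0.32857541  0.56089149  0.36990986]
 [ 0.50784429  0.23853884  0.8277641  -1.3647814 ]
 [ 0.          0.          0.          1.        ]] dict_keys(['frame', 'intrinsics', 'world_to_cam'])
top [[385.65023481   0.         318.04516558]
 [  0.         385.65023481 194.72687849]
 [  0.           0.           1.        ]] [[-1.44746437e-02 -9.99895180e-01 -3.37865958e-04  2.77751348e-02]
 [ 9.70969010e-01 -1.41365903e-02  2.38787226e-01 -5.09277639e-01]
 [-2.38766973e-01  3.12830264e-03  9.71071854e-01 -8.29708855e-01]
 [ 0.00000000e+00  0.00000000e+00  0.00000000e+00  1.00000000e+00]] dict_keys(['frame', 'intrinsics', 'world_to_cam'])
{'clock': 0.1, 'joint_positions': array([-7.52471553e+01,  3.02427787e+00,  8.03074676e+01,  5.99020080e-04,
        9.67483708e+01, -4.02672897e+00]), 'joint_vel': array([-0.11285419, -0.06226904, -0.06237312, -0.08515309,  0.0794803 ,
        0.08097942]), 'tau': array([ 7.82119969e-04, -3.82583356e+01, -3.60984492e+01, -1.20305958e-04,
        4.79690687e-03,  9.56815342e-06]), 'position': array([ 0.16896647, -0.49673246,  0.19284824]), 'eef_rot': array([[ 9.46763715e-01,  3.21929104e-01, -3.46035222e-04],
       [ 3.21929271e-01, -9.46762752e-01,  1.35484026e-03],
       [ 1.08549252e-04, -1.39411247e-03, -9.99999022e-01]]), 'wrist_force': array([ 0.29338294, -0.0362733 ,  0.05731141]), 'wrist_torque': array([-0.01472326, -0.01451519,  0.05180388]), 'finger_force': 0.0, 'gripper_width': 1.0005920598172366}
```

View pics/scene0.png

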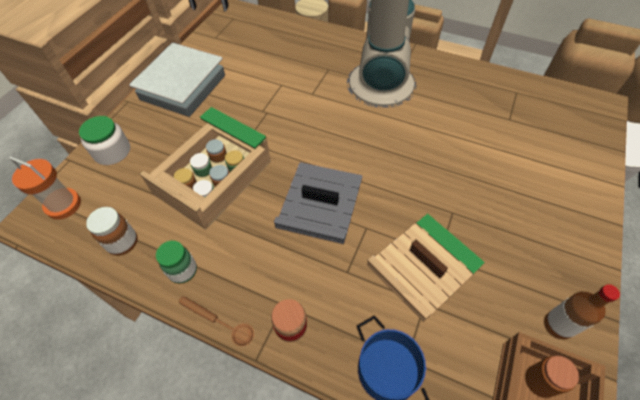

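View pics/top0.png

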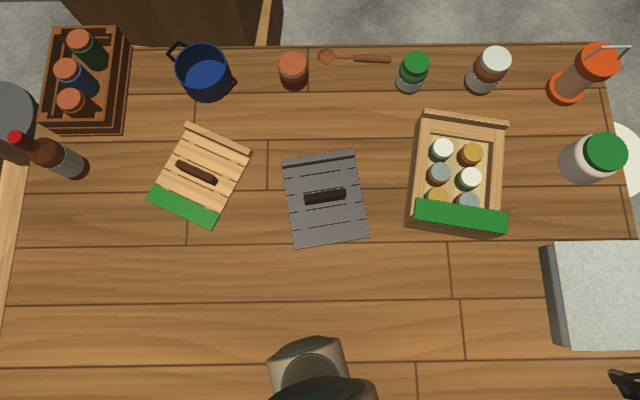

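The scene view shows the pine cover at about (428,262) with its dark grip at (429,257) and green end at (450,243). The crate is at (208,172) with its lip at (233,127), and the grey cover is at (320,200). In the top view the pine cover is at (200,175), the grey one at (325,197) and the crate at (460,172), with its lip at (460,217).

```bash
cat > h.py <<'E'
import numpy as np,cv2
def load(n,t="0"): return dict(np.load(f"{n}{t}.npz"))
def ray(c,p):
    K,W=c["intrinsics"],c["world_to_cam"]; R,t=W[:3,:3],W[:3,3]
    d=np.array([(p[0]-K[0,2])/K[0,0],-(p[1]-K[1,2])/K[1,1],-1.]); return -R.T@t,R.T@d
def onz(c,p,z):
    o,d=ray(c,p); return o+d*(z-o[2])/d[2]
def tri(c1,p1,c2,p2):
    o1,d1=ray(c1,p1);o2,d2=ray(c2,p2)
    s=np.linalg.lstsq(np.c_[d1,-d2],o2-o1,rcond=None)[0]
    a,b=o1+s[0]*d1,o2+s[1]*d2; return (a+b)/2,np.linalg.norm(a-b)
def proj(c,P):
    q=c["world_to_cam"][:3]@np.r_[P,1]; K=c["intrinsics"]
    return np.array([K[0,2]-K[0,0]*q[0]/q[2],K[1,2]+K[1,1]*q[1]/q[2]])
def blobs(c,lo,hi,amin=80):
    m=cv2.inRange(cv2.cvtColor(c["frame"],cv2.COLOR_BGR2HSV),lo,hi)
    cs,_=cv2.findContours(m,cv2.RETR_EXTERNAL,cv2.CHAIN_APPROX_NONE)
    return [k for k in cs if cv2.contourArea(k)>amin]
E
python3 - <<'E'
from h import *
for n in("scene","top"):
    c=load(n)
    for lab,lo,hi,a in(("green",(50,100,30),(85,255,255),300),("brown",(0,60,10),(20,255,90),80)):
        for k in blobs(c,lo,hi,a):
            q=cv2.approxPolyN(k,4).reshape(-1,2)
            print(n,lab,cv2.contourArea(k),np.round(cv2.minAreaRect(k)[0],1),q.tolist())
s,t=load("scene")["frame"],load("top")["frame"]
def cr(f,x,y,w,h): return cv2.resize(f[y:y+h,x:x+w],(400,300),interpolation=cv2.INTER_CUBIC)
cv2.imwrite("pics/crops.png",np.vstack([np.hstack([cr(s,135,100,140,105+20),cr(s,360,205,140,125)]),np.hstack([cr(t,395,100,140,140),cr(t,135,110,130,125)])]))
E
```

```text
scene green 626.5 [171.3 255.2] [[192, 256], [171, 275], [151, 255], [171, 235]]
scene green 1034.5 [450.  242.2] [[484, 261], [474, 274], [416, 223], [427, 213]]
scene green 678.5 [ 96.2 128.9] [[116, 133], [79, 152], [79, 122], [110, 111]]
scene green 896.5 [232.7 126.7] [[266, 136], [256, 148], [199, 118], [210, 107]]
scene brown 663.0 [537.2 371.3] [[547, 356], [561, 392], [529, 403], [520, 345]]
scene brown 607.5 [570.2 365.7] [[600, 369], [598, 399], [580, 399], [526, 339]]
scene brown 188.0 [502.8 368.7] [[499, 399], [495, 399], [506, 343], [511, 336]]
scene brown 232.5 [509.7 366.5] [[507, 399], [502, 399], [513, 337], [518, 332]]
scene brown 109.5 [552.4 328.4] [[566, 338], [551, 338], [542, 319], [548, 313]]
scene brown 598.5 [585.5 303.4] [[587, 328], [565, 317], [565, 295], [623, 284]]
scene brown 420.0 [427.3 259.1] [[446, 269], [440, 278], [410, 250], [413, 239]]
scene brown 509.0 [628.  92.] [[639, 110], [630, 118], [617, 92], [639, 61]]
scene brown 621.5 [567.6  59.9] [[583, 72], [583, 83], [544, 75], [563, 37]]
scene brown 192.0 [589.8  34.6] [[598, 36], [603, 46], [
[... 1080 characters left out ...]
, [0, 173], [0, 139], [34, 128]]
top brown 91.5 [481.3 124. ] [[504, 129], [458, 122], [457, 119], [507, 126]]
top brown 369.0 [ 83.6 109.2] [[102, 109], [93, 117], [60, 117], [80, 89]]
top brown 125.0 [593.4  76.8] [[615, 79], [592, 82], [577, 75], [583, 67]]
top brown 118.0 [487.6  74. ] [[507, 70], [494, 89], [473, 75], [473, 60]]
top brown 314.5 [297.1  78.4] [[310, 91], [284, 91], [279, 74], [307, 61]]
top brown 253.0 [98.9 32.8] [[112, 28], [110, 45], [102, 46], [82, 28]]
top brown 869.5 [57.8 72.5] [[76, 28], [62, 117], [39, 119], [55, 28]]
top brown 521.0 [275.2  22.7] [[285, 0], [279, 45], [266, 45], [271, 0]]
top brown 9025.0 [148.5  66.5] [[322, 0], [117, 133], [32, 133], [59, 0]]
```

View pics/crops.png

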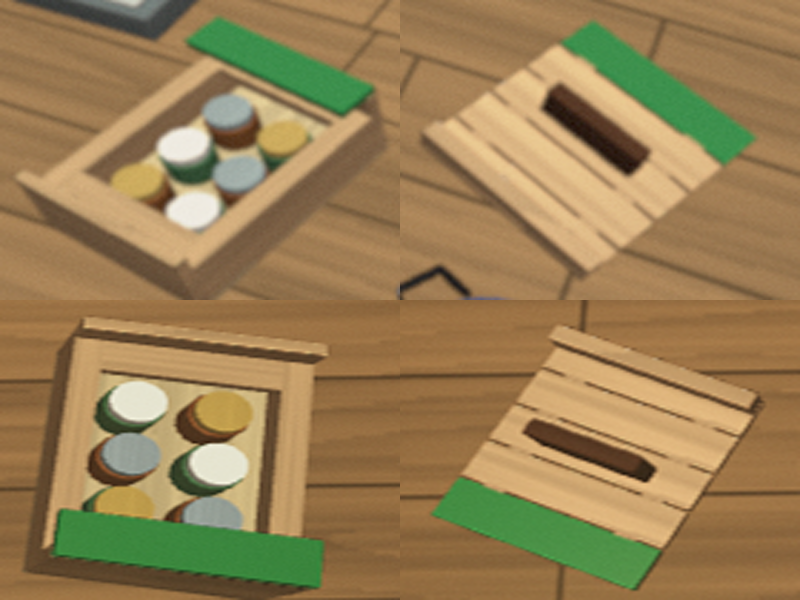

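Run:
```python
from h import *
np.set_printoptions(precision=4,suppress=True)
s,t=load("scene"),load("top")
print("cams",ray(s,(0,0))[0],ray(t,(0,0))[0])
L=[("in+y",(256,148),(415,196)),("in-y",(199,118),(508,212)),("out+y",(266.5,136),(413,219)),("out-y",(210,107),(506,234))]
for n,a,b in L: print("lip",n,*tri(s,a,t,b),onz(s,a,.112),onz(t,b,.112),onz(t,b,.1))
C=[("in+y",(474,274),(154,184)),("in-y",(416,223),(219,213)),("out+y",(484,261),(145,199)),("out-y",(427,213),(211,230))]
C=[("cov1",(474,274),(145,199)),("cov2",(416,223),(219,213)),("cov3",(484,261),(145,199)),("cov4",(427,213),(211,230))]
for n,a,b in C: print(n,*tri(s,a,t,b),onz(s,a,.01),onz(t,b,.01))
for n,a,b in [("in+",(474,274),(154,184)),("bar",(427.3,259.1),(196.3,172.4))]: print(n,*tri(s,a,t,b))
# bar blobs at finer threshold: top ridges; bar ends
for n,c,(x0,y0,x1,y1) in(("s",s,(400,230,460,290)),("t",t,(165,150,230,195))):
    for k in blobs(c,(0,60,10),(20,255,110)):
        x,y=k.reshape(-1,2).mean(0)
        if x0<x<x1 and y0<y<y1: print(n,cv2.minAreaRect(k))
```

```text
cams [1.0558 0.2634 0.9251] [0.2968 0.0232 0.9273]
lip in+y [ 0.4913 -0.1886  0.108 ] 0.005427295438358911 [ 0.4939 -0.1835  0.112 ] [ 0.4913 -0.1903  0.112 ] [ 0.4942 -0.1934  0.1   ]
lip in-y [ 0.4542 -0.3908  0.1028] 0.0030590630330736878 [ 0.4611 -0.3817  0.112 ] [ 0.453  -0.3878  0.112 ] [ 0.4553 -0.3939  0.1   ]
lip out+y [ 0.4415 -0.1827  0.1057] 0.002217502955665402 [ 0.4461 -0.1781  0.112 ] [ 0.4407 -0.1822  0.112 ] [ 0.4428 -0.1852  0.1   ]
lip out-y [ 0.4068 -0.3817  0.1048] 0.0015768428842668234 [ 0.4125 -0.377   0.112 ] [ 0.4056 -0.3773  0.112 ] [ 0.4072 -0.3832  0.1   ]
cov1 [ 0.5315  0.4488 -0.0336] 0.02742235242652971 [0.5618 0.4279 0.01  ] [0.5177 0.4431 0.01  ]
cov2 [0.4806 0.2618 0.0077] 0.0010099409986079324 [0.4818 0.2623 0.01  ] [0.4803 0.2607 0.01  ]
cov3 [0.518  0.4433 0.009 ] 0.0005356831374570939 [0.5187 0.4428 0.01  ] [0.5177 0.4431 0.01  ]
cov4 [0.4394 0.2794 0.0067] 0.0011617822862794046 [0.4414 0.2799 0.01  ] [0.4391 0.2779 0.01  ]
in+ [0.5577 0.4288 0.0018] 0.001392513454943998
bar [0.5782 0.3155 0.0285] 0.0007286980368577097
s ((427.3753356933594, 258.6342468261719), (43.810585021972656, 12.248120307922363), 42.87890625)
t ((196.14234924316406, 172.2664337158203), (45.188331604003906, 8.699357986450195), 25.016895294189453)
```

```bash
cat > go.py <<'E'
import sys,numpy as np
from scipy.spatial.transform import Rotation as R
from plant import bot
# python3 go.py x y z yaw tilt : rows needed, TCP target; yaw = heading of cover x, tilt = cover +x end raised
def target(yaw,tilt):
    X=R.from_euler('z',yaw,degrees=True)*R.from_euler('y',-tilt,degrees=True)
    return X*R.from_matrix(np.c_[[0,-1,0],[1,0,0],[0,0,-1]].T.T if 0 else np.array([[0,1,0],[1,0,0],[0,0,-1.]]))
if __name__=="__main__":
    s=bot.get_state(); R0=R.from_matrix(s["eef_rot"]); v=list(map(float,sys.argv[1:6]))
    d=R0.inv().apply(np.array(v[:3])-s["position"]); r=(R0.inv()*target(v[3],v[4])).as_rotvec(degrees=True)
    print(round(s["clock"],2),np.round(d,4),np.round(r,2),"q",np.round(s["joint_positions"],0))
E
python3 - <<'E'
from h import *
np.set_printoptions(precision=4,suppress=True)
s,t=load("scene"),load("top")
for n,a,b in [("far+y",(199.8,210.4),(424.8,108.4)),("far-y",(141,174.2),(509.8,121.5))]:
    print(n,*tri(s,a,t,b),onz(s,a,.094),onz(t,b,.094))
E
python3 go.py .5783 .3145 .18 -25.5 0
```

```text
far+y [ 0.7063 -0.2297  0.0913] 0.01014315386931556 [ 0.707  -0.2224  0.094 ] [ 0.7073 -0.2339  0.094 ]
far-y [ 0.6724 -0.4298  0.0885] 0.005046067454529747 [ 0.6749 -0.422   0.094 ] [ 0.6711 -0.4295  0.094 ]
0.1 [ 0.6487 -0.6363  0.0138] [-7.000e-02 -4.000e-02 -4.572e+01] q [-75.   3.  80.   0.  97.  -4.]
```
Far edge mid: (.690,-.327). yaw from far: (.035,.2) -> 80.1 → -9.9. Outer lip mid ≈ (.427,-.281) at x=-137 → vector (.263,-.046) len .267 (expected .273), heading -9.9. Centre = (.5585,-.304). Great. matches .559,-.304.

The manual's scale: shifts go in units of 5 mm and turns go in units of 10 degrees. Converting my numbers, 0.649 m is 129.8, -0.636 m is -127.2, -45.7 degrees is -4.57.

```bash
echo '[{"tx":129.8,"ty":-127.2,"tz":2.8,"wz":-4.57},{"tx":129.8,"ty":-127.2,"tz":2.8,"wz":-4.57},{"tx":129.8,"ty":-127.2,"tz":2.8,"wz":-4.57},{"tx":129.8,"ty":-127.2,"tz":2.8,"wz":-4.57},{"tx":129.8,"ty":-127.2,"tz":2.8,"wz":-4.57}]' | python3 jog.py 1.0; python3 go.py .5783 .3145 .18 -25.5 0
```

```text
clock: 0.52
position: [0.2632, -0.3092, 0.1899]
eef_rot: [[0.575, 0.818, -0.0], [0.818, -0.575, 0.0], [0.0, -0.0, -1.0]]
wrist_force: [1.3, -0.4, 0.0]
gripper_width: 1.003
finger_force: 0.0
0.52 [ 0.6915 -0.1008  0.0101] [-0.03 -0.02 -9.6 ] q [-55. -17.  99.   0.  98. -20.]
```

Converted, 0.69 m is 138, -0.1 m is -20, -9.6 degrees is -0.96.

```bash
echo '[{"tx":138,"ty":-20,"tz":2,"wz":-0.96},{"tx":138,"ty":-20,"tz":2,"wz":-0.96},{"tx":138,"ty":-20,"tz":2,"wz":-0.96},{"tx":138,"ty":-20,"tz":2,"wz":-0.96},{"tx":138,"ty":-20,"tz":2,"wz":-0.96}]' | python3 jog.py; python3 go.py .5783 .3145 .1 -25.5 0
```

```text
clock: 0.93
position: [0.3583, -0.1238, 0.1873]
eef_rot: [[0.436, 0.9, 0.0], [0.9, -0.436, -0.0], [-0.0, 0.0, -1.0]]
wrist_force: [-0.0, -0.6, -0.1]
gripper_width: 1.001
finger_force: 0.0
0.93 [0.4904 0.0071 0.0872] [ 0.02  0.01 -0.33] q [-25. -22. 103.  -0.  99.   1.]
```

Converted, 0.49 m is 98, 0.08 m is 16, -0.3 degrees is -0.03.

```bash
echo '[{"tx":98,"ty":1.4,"tz":16,"wz":-0.03},{"tx":98,"ty":1.4,"tz":16,"wz":-0.03},{"tx":98,"ty":1.4,"tz":16,"wz":-0.03},{"tx":98,"ty":1.4,"tz":16,"wz":-0.03},{"tx":98,"ty":1.4,"tz":16,"wz":-0.03}]' | python3 jog.py;echo '[{"tx":56,"ty":1.4,"tz":10},{"tx":56,"ty":1.4,"tz":10},{"tx":56,"ty":1.4,"tz":10},{"tx":56,"ty":1.4,"tz":10},{"tx":56,"ty":1.4,"tz":10}]' | python3 jog.py; python3 go.py .5783 .3145 .1 -25.5 0
```

```text
clock: 1.35
position: [0.4505, 0.0602, 0.1533]
eef_rot: [[0.43, 0.903, 0.0], [0.903, -0.43, -0.0], [-0.0, 0.0, -1.0]]
wrist_force: [0.3, -0.1, 0.2]
gripper_width: 0.998
finger_force: 0.0
clock: 1.77
position: [0.5434, 0.2429, 0.1161]
eef_rot: [[0.43, 0.903, -0.001], [0.903, -0.43, -0.001], [-0.001, -0.001, -1.0]]
wrist_force: [0.2, -0.8, 1.2]
gripper_width: 0.993
finger_force: 0.0
1.77 [0.0797 0.0007 0.016 ] [-0.03  0.05  0.01] q [21. 16. 74. -0. 90. 46.]
```

Converted, 0.079 m is 15.8, 0.055 m is 11.

```bash
echo '[{"tx":8,"tz":2},{"tx":15.8,"ty":0.2,"tz":3},{"tx":15.8,"ty":0.2,"tz":3},{"tx":15.8,"ty":0.2,"tz":7},{"tx":15.8,"ty":0.2,"tz":11}]' | python3 jog.py; python3 go.py .5783 .3145 .021 -25.5 0
```

```text
clock: 2.18
position: [0.5786, 0.3125, 0.0617]
eef_rot: [[0.43, 0.903, 0.001], [0.903, -0.43, 0.0], [0.001, 0.001, -1.0]]
wrist_force: [-0.5, -0.6, 0.5]
gripper_width: 0.997
finger_force: 0.0
2.18 [ 0.0017 -0.0011  0.0407] [ 0.05 -0.04  0.05] q [25. 28. 65. -0. 86. 51.]
```

```bash
echo '[{"tx":0.2,"ty":-0.2,"tz":4},{"tx":0.2,"ty":-0.2,"tz":7},{"tx":0.2,"ty":-0.2,"tz":8},{"tx":0.2,"ty":-0.2,"tz":8}]' | python3 jog.py; echo '[{},{},{},{},{}]' | python3 jog.py 0 60;echo '[{},{},{},{},{}]' | python3 jog.py
```

```text
clock: 2.52
position: [0.5765, 0.3123, 0.0202]
eef_rot: [[0.431, 0.902, -0.003], [0.902, -0.431, -0.002], [-0.003, -0.002, -1.0]]
wrist_force: [0.3, 0.4, -0.1]
gripper_width: 1.002
finger_force: 0.0
clock: 2.93
position: [0.5779, 0.3132, 0.023]
eef_rot: [[0.431, 0.903, 0.001], [0.903, -0.431, 0.0], [0.001, 0.001, -1.0]]
wrist_force: [0.7, -0.1, -0.8]
gripper_width: 0.303
finger_force: 0.0
clock: 3.35
position: [0.5776, 0.313, 0.0222]
eef_rot: [[0.431, 0.903, -0.0], [0.903, -0.431, -0.0], [-0.0, 0.0, -1.0]]
wrist_force: [-0.0, -0.5, 0.4]
gripper_width: 0.0
finger_force: 0.0
```

The fingers shut on nothing, so I'll look before moving again.

Run:
```python
from plant import bot
import cv2,numpy as np
o=[]
for n in("scene","top"):
    c=bot.read_camera(n); np.savez(f"{n}1.npz",**{k:np.array(v) for k,v in c.items()}); f=c["frame"]
    x,y=(340,150) if n=="scene" else (110,90)
    o.append(cv2.resize(f[y:y+180,x:x+160],(400,450),interpolation=cv2.INTER_CUBIC))
cv2.imwrite("pics/g1.png",np.hstack(o))
```

```text
(no output)
```

View pics/g1.png

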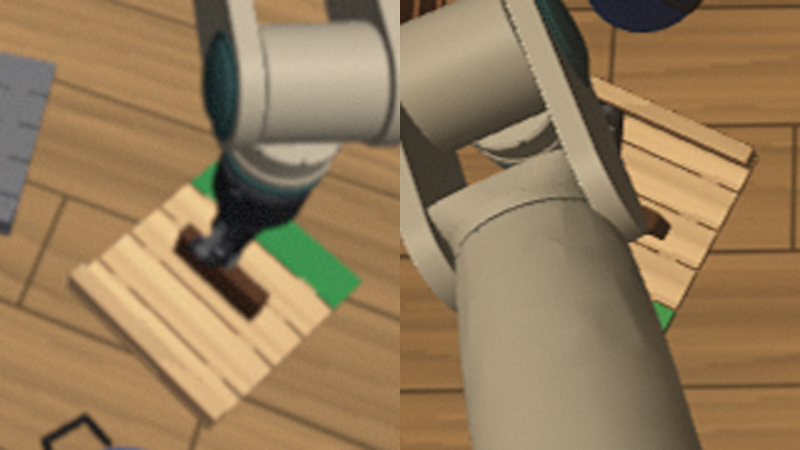

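The scene crop shows the closed fingertips at about px (426,250), near the -y end of the bar at (429,257). I'll compare that with the projected TCP and check whether the cover moved.

Run:
```python
from h import *
from plant import bot
st=bot.get_state(); p=st["position"]; print(p,st["gripper_width"],st["finger_force"])
c=load("scene","1"); c0=load("scene"); print("tcp px",proj(c,p),"grasp",proj(c,p+[0,0,.019]),"z.054",proj(c,[p[0],p[1],.054]))
print(abs(c["world_to_cam"]-c0["world_to_cam"]).max())
for k in blobs(c,(50,100,30),(85,255,255),150):
    x,y=k.reshape(-1,2).mean(0)
    if 380<x<500: print(k.reshape(-1,2)[[k[:,0,0].argmin(),k[:,0,0].argmax(),k[:,0,1].argmin(),k[:,0,1].argmax()]].tolist())
for k in blobs(c,(0,60,10),(20,255,110),60):
    x,y=k.reshape(-1,2).mean(0)
    if 400<x<460 and 230<y<290: print(cv2.minAreaRect(k),cv2.boundingRect(k))
for q in [(.5783,.3145)]:
    a=np.radians(64.5); u=np.array([np.cos(a),np.sin(a)])*.05
    for z in(.01,.054): print(z,proj(c,np.r_[q+u,z]),proj(c,np.r_[q-u,z]))
cv2.imwrite("pics/g2.png",cv2.resize(c["frame"][205:305,370:490],(720,600),interpolation=cv2.INTER_CUBIC))
```

```text
[0.57759325 0.31304144 0.02216184] 0.001753895919224061 0.0
tcp px [425.97911589 259.64230507] grasp [427.58371201 256.21005133] z.054 [428.69793758 253.82670712]
0.0
[[441, 244], [483, 263], [454, 238], [472, 272]]
((427.3931579589844, 258.61505126953125), (43.810585021972656, 12.19577693939209), 42.87890625) (410, 241, 37, 37)
0.01 [441.57579979 276.98078766] [410.08743215 248.15453277]
0.054 [446.03475352 269.42927528] [413.16894762 239.86082155]
```

View pics/g2.png

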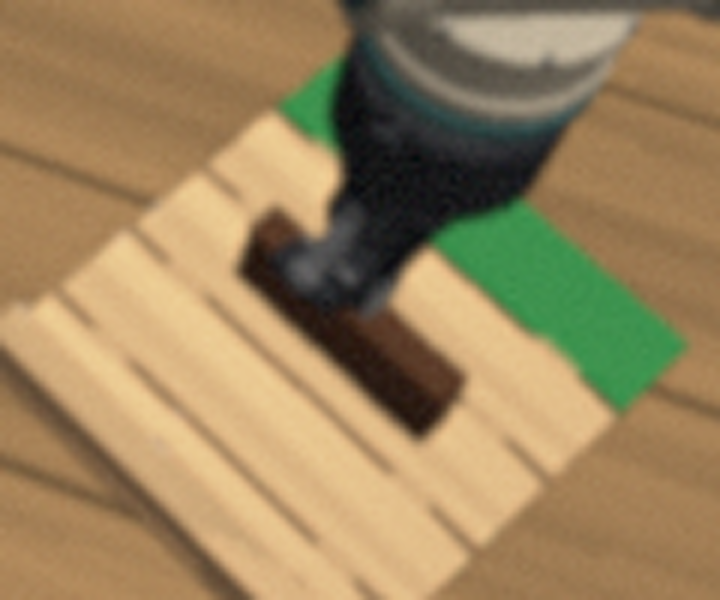

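The fingertips show at about (427,256), over the bar's top face, and the front face below them is still visible. The shut fingers therefore seem to be above the bar, although the TCP reports z = 0.022. I'll lift them clear and compare the tip's height with its projection.

Converted, -0.1 m is -20, -0.08 m is -16.

```bash
echo '[{"tz":-8},{"tz":-16},{"tz":-20},{"tz":-20},{"tz":-20}]' | python3 jog.py
python3 - <<'E'
from plant import bot
from h import *
st=bot.get_state();p=st["position"];o=[]
for n in("scene","top"):
    c=bot.read_camera(n); np.savez(f"{n}2.npz",**{k:np.array(v) for k,v in c.items()})
    q=proj(c,p); print(n,q,proj(c,p+[0,0,.03]),p)
    x,y=(q-[60,75]).astype(int); x=max(x,0);y=max(y,0); f=c["frame"].copy()
    k=cv2.resize(f[y:y+150,x:x+120],(400,500),interpolation=cv2.INTER_CUBIC)
    for z,col in((0,(0,0,255)),(.03,(255,0,255))):
        cv2.circle(k,tuple(int(v) for v in ((proj(c,p+[0,0,z])-[x,y]+.5)*400/120)),3,col,-1)
    o.append(k)
cv2.imwrite("pics/g3.png",np.hstack(o))
E
```

```text
clock: 3.87
position: [0.5783, 0.3134, 0.124]
eef_rot: [[0.431, 0.903, 0.003], [0.903, -0.431, 0.001], [0.003, 0.002, -1.0]]
wrist_force: [-0.6, -0.7, -0.9]
gripper_width: 0.0
finger_force: 0.0
scene [435.31810365 240.16607983] [438.39246726 233.60426424] [0.57834426 0.31340947 0.1240438 ]
top [184.07556007 159.4289073 ] [179.2951056  154.79012141] [0.57834426 0.31340947 0.1240438 ]
```

View pics/g3.png

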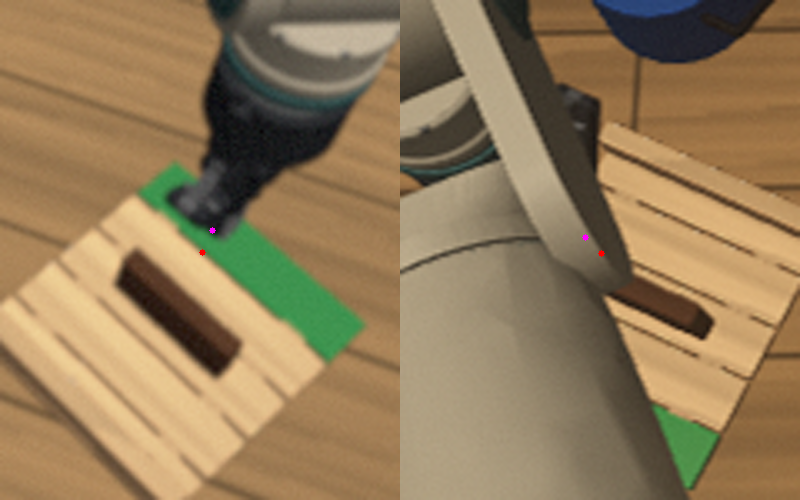

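The lifted tip sits about 9 px above its projection in the scene view, and the arm hides it in the top view. I'll compare with the start pictures, where both cameras saw the fingers.

Run:
```python
from h import *
s,t=load("scene"),load("top"); p=np.array([.16897,-.49673,.19285]); y=np.array([.3219,-.9468,0])
o=[]
for n,c,x0,y0 in(("s",s,150,0),("t",t,540,340)):
    k=cv2.resize(c["frame"][y0:y0+60,x0:x0+100],(800,290),interpolation=cv2.INTER_CUBIC) if n=="s" else cv2.resize(c["frame"][y0:400,x0:640],(800,290),interpolation=cv2.INTER_CUBIC)
    for b in(-.0425,0,.0425):
        for z,col in((0,(0,0,255)),(.013,(0,255,255)),(.043,(255,0,255))):
            q=proj(c,p+b*y+[0,0,z]); print(n,b,z,q.round(1))
            cv2.circle(k,tuple(int(v) for v in ((q-[x0,y0]+.5)*[8,290/60])),3,col,-1)
    o.append(k)
cv2.imwrite("pics/s0.png",np.vstack(o))
```

```text
s -0.0425 0 [227.5  24.6]
s -0.0425 0.013 [226.6  20.6]
s -0.0425 0.043 [224.5  11.3]
s 0 0 [213.7  24. ]
s 0 0.013 [212.7  20.1]
s 0 0.043 [210.4  10.8]
s 0.0425 0 [200.   23.4]
s 0.0425 0.013 [198.9  19.5]
s 0.0425 0.043 [196.3  10.2]
t -0.0425 0 [591. 368.]
t -0.0425 0.013 [596.1 369.5]
t -0.0425 0.043 [608.8 373.2]
t 0 0 [612.2 359.4]
t 0 0.013 [617.7 360.7]
t 0 0.043 [631.3 363.9]
t 0.0425 0 [633.2 350.8]
t 0.0425 0.013 [639.1 351.9]
t 0.0425 0.043 [653.5 354.7]
```

View pics/s0.png

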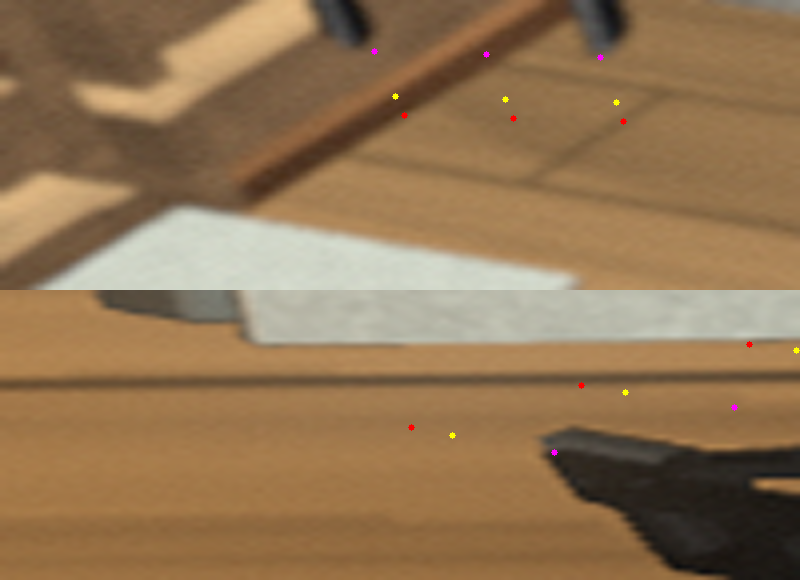

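In both start pictures the open finger tips lie about 30 mm higher than the stated TCP implies. They are at scene (225,9) and top (608,371). I'll triangulate the offset.

Run:
```python
from h import *
s,t=load("scene"),load("top"); p=np.array([.16897,-.49673,.19285]); y=np.array([.3219,-.9468,0]); x=np.array([.9468,.3219,0])
P,e=tri(s,(225.4,9.3),t,(608.5,371)); d=P-p; print(P,e,"along x,y,z",d@x,d@y,d[2])
# shut tips at lifted pose, from scene only, plane through TCP xz options
s2=load("scene","2"); p2=np.array([.5783,.3134,.124])
q=proj(s2,p2); x0,y0=(q-[60,75]).astype(int)
tip=np.array([208,228])*120/400+[x0,y0]; print(tip)
for z in (.03,.035,.04,.045): print(z,onz(s2,tip,.124+z)-p2)
```

```text
[ 0.16090364 -0.4477066   0.24784671] 0.001052816425669473 along x,y,z 0.008143405587896734 -0.04901191097390369 0.05499671126339464
[437.4 233.4]
0.03 [ 0.00037423 -0.00204385  0.03      ]
0.035 [ 0.00346772 -0.00235505  0.035     ]
0.04 [ 0.00656121 -0.00266624  0.04      ]
0.045 [ 0.00965469 -0.00297744  0.045     ]
```

The open and shut tips both measure 30–42 mm above the reported TCP, with almost no lateral offset. The grasp therefore needs a reported z of about -0.018, so I'll open, go down in steps and watch the force.

```bash
python3 go.py .5783 .3145 .03 -25.5 0;echo '[{"ty":-0.2},{"ty":-0.2},{"ty":-0.2},{"ty":-0.2},{"ty":-0.2}]' | python3 jog.py 1.0;echo '[{"tz":6},{"tz":12},{"tz":18},{"tz":22},{"tz":24}]' | python3 jog.py; python3 go.py .5783 .3145 -.018 -25.5 0
```

```text
3.97 [0.0024 0.0006 0.0904] [-0.09  0.12 -0.01] q [25. 26. 61. -0. 93. 51.]
clock: 4.38
position: [0.5766, 0.3134, 0.1218]
eef_rot: [[0.431, 0.903, -0.0], [0.903, -0.431, -0.0], [-0.0, -0.0, -1.0]]
wrist_force: [-0.2, -0.6, -0.4]
gripper_width: 0.707
finger_force: 0.0
clock: 4.8
position: [0.5748, 0.3125, -0.0019]
eef_rot: [[0.431, 0.903, -0.005], [0.903, -0.431, -0.003], [-0.004, -0.003, -1.0]]
wrist_force: [-0.6, -0.0, 0.3]
gripper_width: 0.998
finger_force: 0.0
4.8 [0.0033 0.0024 0.0161] [-0.2   0.26 -0.01] q [25. 32. 68. -0. 80. 51.]
```

Converted, 0.018 m is 3.6, 0.015 m is 3.

```bash
echo '[{"tx":0.2,"ty":0.2,"tz":1},{"tx":0.2,"ty":0.2,"tz":2},{"tx":0.2,"ty":0.2,"tz":3},{"tx":0.2,"ty":0.2,"tz":3.6},{"tx":0.2,"ty":0.2,"tz":3.6}]' | python3 jog.py; echo '[{},{},{},{},{}]' | python3 jog.py 0 60;echo '[{},{},{},{},{}]' | python3 jog.py
```

```text
clock: 5.22
position: [0.5783, 0.314, -0.0155]
eef_rot: [[0.431, 0.903, 0.001], [0.903, -0.431, 0.0], [0.0, 0.0, -1.0]]
wrist_force: [-0.8, -1.1, -0.4]
gripper_width: 0.997
finger_force: 0.0
clock: 5.63
position: [0.5782, 0.314, -0.0155]
eef_rot: [[0.431, 0.902, 0.0], [0.902, -0.431, 0.0], [0.0, 0.0, -1.0]]
wrist_force: [0.0, -0.0, -0.6]
gripper_width: 0.298
finger_force: 0.0
clock: 6.05
position: [0.5782, 0.3141, -0.0155]
eef_rot: [[0.431, 0.903, 0.0], [0.903, -0.431, 0.0], [0.0, 0.0, -1.0]]
wrist_force: [-0.4, 0.2, 2.9]
gripper_width: 0.204
finger_force: 59.6
```

```bash
cat > place.py <<'E'
# python3 place.py xt yt zt tilt [kz]: rows to bring the tongue to (xt,yt,zt) mm in crate frame
import sys,numpy as np,subprocess
xt,yt,zt,th=map(float,sys.argv[1:5]); a=np.radians(th); y=np.radians(-9.9)
off=np.array([float(v) for v in open("off.txt").read().split()])  # TCP in cover frame, mm: along x, normal
u,n=np.array([np.cos(a),np.sin(a)]),np.array([-np.sin(a),np.cos(a)])
q=np.array([xt,zt])+u*(110+off[0])+n*off[1]
P=np.array([.5585,-.304])+np.array([q[0]*np.cos(y)-yt*np.sin(y),q[0]*np.sin(y)+yt*np.cos(y)])/1000
subprocess.run(["python3","go.py",*map(str,(*P,q[1]/1000,-9.9,th))])
E
echo "0 -15.5" > off.txt
echo '[{"tz":-4},{"tz":-12},{"tz":-20},{"tz":-28},{"tz":-34}]' | python3 jog.py; python3 place.py -60 0 130 18
```

```text
clock: 6.47
position: [0.5782, 0.314, 0.1571]
eef_rot: [[0.431, 0.903, 0.002], [0.903, -0.431, 0.001], [0.001, 0.001, -1.0]]
wrist_force: [0.1, 0.2, -2.7]
gripper_width: 0.2
finger_force: 59.2
6.47 [-0.5529  0.296   0.0075] [-17.81   2.39 -15.49] q [25. 25. 58. -0. 96. 51.]
```

```bash
echo '[{"tx":-6,"ty":3.2,"wx":-0.3,"wz":-0.2},{"tx":-12,"ty":6.4,"wx":-0.6,"wy":0.1,"wz":-0.5},{"tx":-18,"ty":9.6,"wx":-0.9,"wy":0.1,"wz":-0.8},{"tx":-24,"ty":12.8,"wx":-1.2,"wy":0.2,"wz":-1.1},{"tx":-30,"ty":16,"wx":-1.5,"wy":0.2,"wz":-1.4}]' | python3 jog.py; python3 place.py -60 0 130 18
```

```text
clock: 6.88
position: [0.5847, 0.1424, 0.1528]
eef_rot: [[0.195, 0.947, 0.256], [0.981, -0.188, -0.05], [0.001, 0.261, -0.965]]
wrist_force: [1.0, -0.1, -2.7]
gripper_width: 0.2
finger_force: 59.2
6.88 [-0.4418  0.1061  0.032 ] [-2.87  0.34 -1.3 ] q [13.  5. 84. -6. 77. 25.]
```

```bash
echo '[{"tx":-7.4,"ty":2},{"tx":-14.8,"ty":4},{"tx":-22.2,"ty":6},{"tx":-29.6,"ty":8},{"tx":-37,"ty":10}]' | python3 jog.py; python3 place.py -60 0 130 18
```

```text
clock: 7.3
position: [0.5953, -0.0485, 0.1656]
eef_rot: [[0.198, 0.947, 0.254], [0.98, -0.192, -0.049], [0.002, 0.258, -0.966]]
wrist_force: [0.2, 0.9, -2.4]
gripper_width: 0.201
finger_force: 59.4
7.3 [-0.2565  0.0575  0.0317] [-3.03  0.3  -1.47] q [-8.  2. 85. -1. 77.  4.]
```

Converted, -0.2 m is -40, -0.16 m is -32, -3 degrees is -0.3.

```bash
echo '[{"tx":-8,"ty":1.8,"wx":-0.1,"wz":-0.1},{"tx":-16,"ty":3.6,"wx":-0.2,"wz":-0.1},{"tx":-24,"ty":5.4,"wx":-0.3,"wz":-0.1},{"tx":-32,"ty":7.2,"wx":-0.3,"wz":-0.1},{"tx":-40,"ty":9,"tz":2,"wx":-0.3,"wz":-0.15}]' | python3 jog.py;python3 place.py -60 0 130 18
```

```text
clock: 7.72
position: [0.6014, -0.2537, 0.1696]
eef_rot: [[0.173, 0.936, 0.306], [0.985, -0.163, -0.059], [-0.006, 0.312, -0.95]]
wrist_force: [1.2, 0.5, -2.4]
gripper_width: 0.197
finger_force: 59.5
7.72 [-0.0568  0.0086  0.0246] [0.18 0.34 0.02] q [-29.   9.  79.   6.  75. -19.]
```

```bash
echo '[{"tx":-4,"ty":0.8},{"tx":-8,"ty":1.2,"tz":2},{"tx":-11.4,"ty":1.6,"tz":4},{"tx":-11.4,"ty":1.6,"tz":4.8},{"tx":-11.4,"ty":1.6,"tz":4.8}]' | python3 jog.py;python3 place.py -60 0 130 18
python3 - <<'E'
from h import *
from plant import bot
o=[]
for n in("scene","top"):
    c=bot.read_camera(n); np.savez(f"{n}3.npz",**{k:np.array(v) for k,v in c.items()})
    for k in blobs(c,(50,100,30),(85,255,255),60): print(n,cv2.contourArea(k),cv2.approxPolyN(k,4).reshape(-1,2).tolist())
    x,y=(120,60) if n=="scene" else (390,80)
    o.append(cv2.resize(c["frame"][y:y+180,x:x+160],(400,450),interpolation=cv2.INTER_CUBIC))
cv2.imwrite("pics/p3.png",np.hstack(o))
E
```

```text
clock: 8.13
position: [0.6055, -0.3103, 0.145]
eef_rot: [[0.174, 0.938, 0.3], [0.985, -0.165, -0.056], [-0.003, 0.306, -0.952]]
wrist_force: [-0.8, 0.2, -2.4]
gripper_width: 0.207
finger_force: 59.4
8.13 [-0.0019  0.0032 -0.0035] [-0.2   0.2  -0.09] q [-33.  15.  75.   7.  74. -24.]
scene 609.5 [[190, 254], [170, 277], [152, 254], [171, 235]]
scene 487.0 [[247, 147], [234, 153], [194, 130], [198, 120]]
scene 677.5 [[115, 133], [79, 152], [79, 121], [111, 113]]
scene 896.0 [[266, 136], [256, 149], [202, 119], [207, 105]]
top 863.0 [[461, 205], [449, 225], [413, 219], [417, 186]]
top 671.5 [[462, 169], [453, 189], [422, 184], [425, 163]]
top 481.5 [[627, 146], [627, 166], [598, 174], [618, 137]]
top 470.5 [[431, 51], [427, 73], [395, 75], [408, 51]]
```

View pics/p3.png

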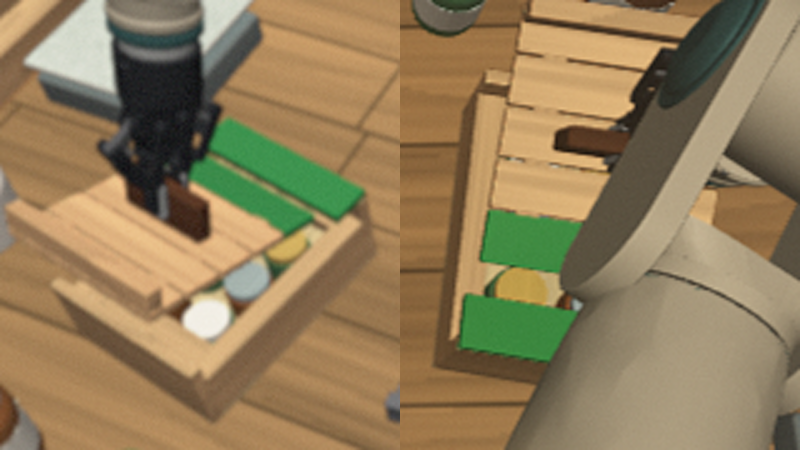

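The picture shows the cover straight over the crate and sloping, its green end short of the lip. The +y corner of its green end is at about scene (246,147), top (422,184).

Run:
```python
from h import *
s,t=load("scene","3"),load("top","3"); y=np.radians(-9.9)
Rz=np.array([[np.cos(y),-np.sin(y),0],[np.sin(y),np.cos(y),0],[0,0,1]]); O=np.array([.5585,-.304,0])
for n,a,b in[("tip+y",(246.5,147),(422,184.5)),("in+y",(234,153),(425,163)),("lip in+y",(256,149),(415,196)),("lip out+y",(266.5,136),(413,219)),("strip+y",(120+160*.4,60+300*.4),(390+128*.4,80+8*.4))]:
    P,e=tri(s,a,t,b); print(n,((P-O)@Rz*1000).round(1),round(e*1000,1))
```

```text
tip+y [-63.6  93.5 128.2] 4.1
in+y [-20.8  94.9 147.7] 1.3
lip in+y [-85.2 101.7 104.6] 6.1
lip out+y [-136.2   99.4  105.7] 2.2
strip+y [131.2  95.1 210.8] 6.4
```

The carried pose matches the model within a few mm, perhaps 6 mm low. I'll lower to just in front of the slot.

```bash
python3 place.py -62 0 82 14
```

```text
8.23 [-0.0028 -0.0165  0.0514] [3.99 0.23 0.03] q [-33.  14.  75.   7.  74. -24.]
```

The manual's scale: shifts go in units of 5 mm and turns go in units of 10 degrees. Converting my numbers, 0.051 m is 10.2, 0.038 m is 7.6, 4 degrees is 0.4.

```bash
echo '[{"tx":-0.2,"ty":-0.8,"tz":2.4,"wx":0.1},{"tx":-0.4,"ty":-1.6,"tz":5,"wx":0.2},{"tx":-0.6,"ty":-2.4,"tz":7.6,"wx":0.3},{"tx":-0.6,"ty":-3.2,"tz":10.2,"wx":0.4},{"tx":-0.6,"ty":-3.2,"tz":10.2,"wx":0.4}]' | python3 jog.py;python3 place.py -62 0 82 14;python3 place.py -112 0 82 14
```

```text
clock: 8.65
position: [0.6055, -0.3122, 0.0894]
eef_rot: [[0.172, 0.957, 0.232], [0.985, -0.167, -0.043], [-0.002, 0.236, -0.972]]
wrist_force: [-0.1, 0.2, -3.1]
gripper_width: 0.201
finger_force: 59.4
8.65 [-0.      0.0018 -0.0038] [-0.37  0.13  0.  ] q [-33.  20.  74.   5.  74. -24.]
8.65 [-0.0001 -0.0468 -0.0156] [-0.37  0.13  0.  ] q [-33.  20.  74.   5.  74. -24.]
```

```bash
echo '[{"ty":-2.4,"tz":-0.8},{"ty":-4.8,"tz":-1.6},{"ty":-7.2,"tz":-2.2},{"ty":-9.4,"tz":-2.8},{"ty":-9.4,"tz":-2.8}]' | python3 jog.py;python3 place.py -112 0 80 14
python3 - <<'E'
from h import *
from plant import bot
o=[]
for n in("scene","top"):
    c=bot.read_camera(n); np.savez(f"{n}4.npz",**{k:np.array(v) for k,v in c.items()})
    x,y=(120,60) if n=="scene" else (390,80)
    o.append(cv2.resize(c["frame"][y:y+180,x:x+160],(400,450),interpolation=cv2.INTER_CUBIC))
cv2.imwrite("pics/p4.png",np.hstack(o))
E
```

```text
clock: 9.07
position: [0.5574, -0.3045, 0.0957]
eef_rot: [[0.173, 0.956, 0.238], [0.985, -0.167, -0.046], [-0.004, 0.242, -0.97]]
wrist_force: [-0.4, -0.7, -9.8]
gripper_width: 0.202
finger_force: 60.5
9.07 [ 0.0007 -0.0015  0.0039] [-0.    0.24 -0.03] q [-35.  12.  82.   6.  73. -26.]
```

View pics/p4.png

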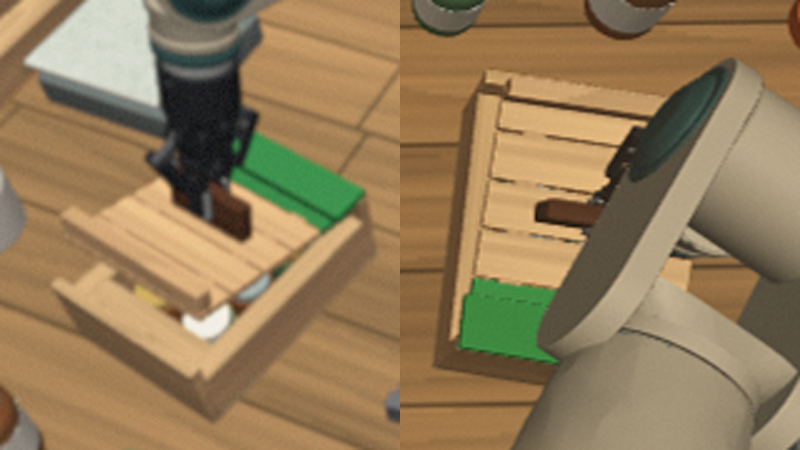

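The green end is under the lip in both views with the cover sloping. An extra 7 N downward shows it lightly touching the lip's underside, so the nominal heights are right. I'll lower it 8 mm, then swing down about the tongue.

Converted, 0.009 m is 1.8, 0.007 m is 1.4.

```bash
echo '[{"tz":0.6},{"tx":0.1,"ty":-0.6,"tz":1.4},{"tx":0.1,"ty":-0.6,"tz":1.8},{"tx":0.1,"ty":-0.6,"tz":1.8}]' | python3 jog.py;for a in 14 9 4.5 0; do python3 place.py -112 0 74 $a; done
```

```text
clock: 9.5
position: [0.5582, -0.3045, 0.0872]
eef_rot: [[0.173, 0.956, 0.239], [0.985, -0.167, -0.047], [-0.005, 0.243, -0.97]]
wrist_force: [0.0, -0.5, -3.5]
gripper_width: 0.204
finger_force: 61.2
9.5 [ 0.0005 -0.0016  0.0012] [0.07 0.29 0.01] q [-35.  13.  83.   6.  71. -26.]
9.5 [ 0.0006 -0.0034  0.0108] [ 5.07  0.29 -0.  ] q [-35.  13.  83.   6.  71. -26.]
9.5 [ 0.0006 -0.0057  0.0192] [ 9.57  0.29 -0.01] q [-35.  13.  83.   6.  71. -26.]
9.5 [ 0.0007 -0.0087  0.0274] [14.07  0.29 -0.02] q [-35.  13.  83.   6.  71. -26.]
```

```bash
echo '[{"tx":0.1,"ty":-0.4,"tz":1,"wx":0.25},{"tx":0.1,"ty":-0.6,"tz":2.2,"wx":0.5,"wy":0.02},{"tx":0.1,"ty":-0.9,"tz":3,"wx":0.75,"wy":0.02},{"tx":0.1,"ty":-1.2,"tz":3.8,"wx":0.95,"wy":0.03},{"tx":0.1,"ty":-1.2,"tz":3.8,"wx":0.95,"wy":0.03}]' | python3 jog.py;for a in 0; do python3 place.py -111 0 73 $a; done
```

```text
clock: 9.92
position: [0.5576, -0.3038, 0.067]
eef_rot: [[0.172, 0.982, 0.078], [0.985, -0.171, -0.013], [0.0, 0.079, -0.997]]
wrist_force: [-0.4, -0.7, -3.3]
gripper_width: 0.197
finger_force: 61.3
9.92 [-0.     -0.0008  0.0095] [ 4.51 -0.02  0.01] q [-33.  21.  74.   2.  81. -23.]
```

```bash
echo '[{"tz":0.6,"wx":0.15},{"ty":-0.2,"tz":1.2,"wx":0.3},{"ty":-0.2,"tz":1.8,"wx":0.45},{"ty":-0.2,"tz":1.8,"wx":0.45},{"ty":-0.2,"tz":1.8,"wx":0.45}]' | python3 jog.py;for a in 0; do python3 place.py -111 0 70 $a; done
```

```text
clock: 10.33
position: [0.5569, -0.3039, 0.0585]
eef_rot: [[0.172, 0.985, 0.002], [0.985, -0.172, -0.0], [0.0, 0.002, -1.0]]
wrist_force: [0.6, -0.7, -2.8]
gripper_width: 0.202
finger_force: 61.3
10.33 [0.0002 0.0006 0.004 ] [ 0.13 -0.01 -0.01] q [-32.  25.  70.   0.  85. -22.]
```

Flat, with no contact yet. I'll lower gently until the wrist force shows the rim.

Converted, 0.003 m is 0.6, 0.002 m is 0.4.

```bash
echo '[{"tz":0.2},{"tz":0.4},{"tz":0.6},{"tz":0.6}]' | python3 jog.py;echo '[{"tz":0.2},{"tz":0.4},{"tz":0.4}]' | python3 jog.py
```

```text
clock: 10.67
position: [0.5564, -0.3039, 0.0556]
eef_rot: [[0.172, 0.985, 0.002], [0.985, -0.172, -0.0], [0.0, 0.002, -1.0]]
wrist_force: [-0.4, -0.1, -3.1]
gripper_width: 0.199
finger_force: 61.3
clock: 10.92
position: [0.5567, -0.304, 0.0545]
eef_rot: [[0.172, 0.985, 0.002], [0.985, -0.172, -0.001], [-0.0, 0.002, -1.0]]
wrist_force: [-2.6, 1.0, 2.8]
gripper_width: 0.201
finger_force: 62.1
```

The rim carries the cover at a height of 70 mm. Releasing and withdrawing.

```bash
echo '[{},{},{},{},{}]' | python3 jog.py 1.0;echo '[{},{},{"tz":-2},{"tz":-6},{"tz":-12}]' | python3 jog.py;echo '[{"tz":-6},{"tz":-14},{"tz":-20},{"tz":-24},{"tz":-24}]' | python3 jog.py
```

```text
clock: 11.33
position: [0.5567, -0.3039, 0.0537]
eef_rot: [[0.172, 0.985, 0.002], [0.985, -0.172, -0.0], [0.0, 0.002, -1.0]]
wrist_force: [-0.5, -0.3, -0.3]
gripper_width: 0.895
finger_force: 0.0
clock: 11.75
position: [0.5552, -0.303, 0.1119]
eef_rot: [[0.172, 0.985, -0.003], [0.985, -0.172, 0.003], [0.002, -0.004, -1.0]]
wrist_force: [1.0, 0.4, 0.7]
gripper_width: 1.001
finger_force: 0.0
clock: 12.17
position: [0.5578, -0.3047, 0.2414]
eef_rot: [[0.172, 0.985, 0.011], [0.985, -0.172, -0.006], [-0.004, 0.012, -1.0]]
wrist_force: [-0.4, 1.0, 1.1]
gripper_width: 1.003
finger_force: 0.0
```

```bash
echo '[{"tx":-6,"ty":-6},{"tx":-12,"ty":-12},{"tx":-18,"ty":-18},{"tx":-24,"ty":-24},{"tx":-24,"ty":-28}]' | python3 jog.py
python3 - <<'E'
from h import *
from plant import bot
o=[]
y=np.radians(-9.9);Rz=np.array([[np.cos(y),-np.sin(y),0],[np.sin(y),np.cos(y),0],[0,0,1]]); O=np.array([.5585,-.304,0])
for n in("scene","top"):
    c=bot.read_camera(n); x,w=(120,60) if n=="scene" else (390,80)
    for k in blobs(c,(0,60,10),(20,255,90)):
        r=cv2.minAreaRect(k)
        if x<r[0][0]<x+160 and w<r[0][1]<w+180: print(n,r,((onz(c,r[0],.102)-O)@Rz).round(4))
    o.append(cv2.resize(c["frame"][w:w+180,x:x+160],(400,450),interpolation=cv2.INTER_CUBIC))
cv2.imwrite("pics/p5.png",np.hstack(o))
E
```

```text
clock: 12.58
position: [0.3942, -0.4009, 0.2327]
eef_rot: [[0.176, 0.984, -0.0], [0.984, -0.176, -0.0], [-0.001, -0.0, -1.0]]
wrist_force: [-0.6, 0.1, 0.5]
gripper_width: 0.997
finger_force: 0.0
scene ((204.87147521972656, 154.218505859375), (37.01247024536133, 9.633381843566895), 30.465543746948242) [-0.0002  0.002   0.102 ]
top ((467.7567443847656, 231.45947265625), (64.773193359375, 5.589565277099609), 9.462322235107422) [-0.1433 -0.0216  0.102 ]
top ((463.3129577636719, 168.24693298339844), (49.05124282836914, 12.46059799194336), 8.530765533447266) [-0.002  -0.0023  0.102 ]
top ((463.91943359375, 132.04119873046875), (78.76945495605469, 2.420114278793335), 8.471144676208496) [0.0854 0.0023 0.102 ]
```

View pics/p5.png

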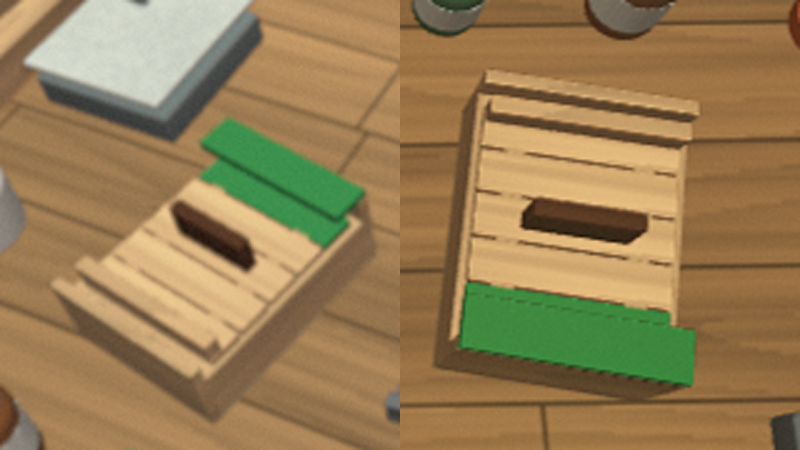

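The cover lies flat and straight, with its green end under the lip. Its bar is at scene (205,154) and top (463,168), within about 3 mm of the crate's centre, and the arm is clear.

```bash
echo '[{},{},{},{}]' | python3 jog.py; python3 -c "
from plant import bot
print(bot.close_job())"
```

```text
clock: 13.02
position: [0.3987, -0.3974, 0.2332]
eef_rot: [[0.171, 0.985, 0.001], [0.985, -0.171, 0.0], [0.0, 0.001, -1.0]]
wrist_force: [-0.3, -0.3, 0.1]
gripper_width: 0.998
finger_force: 0.0
the job is handed in; nothing more can be done
None
```

The pine cover lies flat on the crate with its green end under the lip, within about 3 mm of centre by the cameras, and is released; I never touched the grey cover, and I handed the job in at about 13 s, though no verdict was returned.

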